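# Brace and open the jar of shelf clips

### The job

Slide the yellow fork fully home around the clear square jar so that the jar cannot turn, then unscrew its tight red cap anticlockwise and stop turning once the thread lets go, well short of a quarter turn from the tight mark. Lift the cap straight up and finish still gripping it, level and still, a finger's breadth or two above the open mouth, with the jar left standing in the closed fork; do not lift or tip the jar, and leave the cartons, tape roll and marker where they are.

Things in the scene. Friction and masses are not known exactly. Their poses are not given: they have to be found in the camera images.
- brace: Grey steel plate fixed to the bench, 130 (x) by 310 (y) by 10 mm thick. Origin on the bench surface. The jar stands on its top face at about x = 0, y = -100 mm; the fork slides along its y. A 28 mm high stop stands behind the jar at y = -142 mm (its near face at -138 mm).
- fork (a joint): Travel of the yellow fork in m: 0 fully open, 0.100 fully home around the jar at its end stop. Grows as the fork moves along the brace's -y. It stays where it is left; sliding takes about 4 N plus 12 N per m/s. Its cheeks, 71.6 mm apart with flared tips, top 48 mm above the bench, take the jar's flat sides (2.8 mm free each side) and stop it turning but for 0.1 rad of slack.
- fork_handle (a point): Centre of the top of the fork's black handle post, 85 mm above the bench; the post is 20 by 20 mm square to the brace, free from 25 mm above the bench to its top. With the fork home the post's centre is 100 mm from the nominal jar axis.
- jar: Loose clear plastic jar of blue and grey clips, about 450 g; body 66 x 66 mm and 78 mm high on a small round foot, then a 36 mm neck. Origin at the centre of its underside, z up. Its x axis points through the black mark on its shoulder: the cap's tight position. Unless the fork is home, the jar turns with the cap.
- jar_mouth (a point): Centre of the jar's rim, 106 mm above its underside. Inside sits a grey sprung seal that keeps the cap's thread tight and may lift the freed cap by up to 2 mm.
- cap: Loose red cap, 56 mm in diameter, 33 mm tall, about 50 g. Origin at the centre of its open lower edge, z up; the white bar on its top lies along its +x. Grip the ribbed round upper 14 mm from above, at any yaw; the skirt below is 53 mm across. Fully tight, its x is over the jar's x and its lower edge is 16 mm below the rim; it starts 0 to 0.15 rad anticlockwise of that, still tight.
- cap_top (a point): Centre of the cap's top face, 33 mm above its lower edge. Unscrews anticlockwise seen from above, with roughly 0.5 N m from about 0.15 rad on (a white friction ring turns with it), climbing 2.5 mm; the thread lets go 0.9 to 1.0 rad from fully tight and the cap then lifts straight off. Stop before 1.4 rad from tight; a hard stop comes at about 1.7 rad.
- carton_pink: Loose pink-and-white stock carton, 45 x 45 x 60 mm, origin under its centre. Leave alone.
- carton_green: Loose green-and-white stock carton, 45 x 45 x 60 mm, origin under its centre. Leave alone.
- tape_roll: Loose roll of brown tape lying flat, 72 mm across, 36 mm high, origin under its centre. Leave alone.
- marker: Loose white and blue marker lying along its x, 120 mm long, 18 mm thick, origin under its middle. Leave alone.
Not all that is in view belongs to the job. Of the things like the cap, leave any that is blue; of the rest the smaller one is meant.

How it is judged:
By the outcome, as a careful person would: the job done as asked, in the order asked, and still so for the second after the job is handed in, while the arm keeps its last pose, push and grip.
It also fails if it takes over 45 s, if anything falls off the work surface, if the arm or the gripper's body presses on something with over 40 N, if the wrist force passes 120 N, or if a joint passes its speed limit or range.

### The arm

A 7-joint arm with a two-finger parallel gripper is mounted at the origin on the work surface. World frame = base frame: x ahead of the robot, y to its left, z up, the work surface at z = 0. Lengths are in m, angles in rad, forces in N, time in s.
With the tool pointing down it reaches from about 0.425 to 0.875 m from the base axis. Payload 4.7 kg.
Tool frame: the origin (TCP) lies at the centre of the arm's flange, where the gripper is bolted on; the fingertips stand 182 mm ahead of it and the grasp point (between the pads) lies 164 mm ahead of it; x points along the fingers, y is the direction in which the jaws open and shut, and the axes are right-handed (so a half turn about x gives the same grasp; the last joint's range is limited). The gripper opens to 87 mm and grips with 3 to 60 N. Pads are 19 mm wide; open, the fingers measure 117 mm over their backs; the gripper's body (75 mm by 190 mm) begins 51 mm behind the grasp point.
Start: joints at [-1.288, 0.321, -0.07, 1.45, 0.023, 1.371, -0.057], TCP at [0.173, 0.627, 0.405] pointing down, gripper open.
Joint ranges: [-2.86, 2.86], [-0.3, 2.09], [-1.38, 1.24], [0.06, 2.45], [-1.56, 4.7], [0.09, 2.05], [-2.69, 2.69]. Speed limits (rad/s): [2.57, 2.57, 3.14, 3.14, 3.14, 3.14, 3.14].

### API

Orientations are given as a rotation vector (axis times angle).
In Python, from bench import ctrl gives the robot as it stands.
- The arm moves only by the shell command python3 -m crank 'ROWS' [FORCE]. ROWS is JSON, one flat list of numbers, 7 for each row, row after row: the shift along the tool's x, y, z in mm, then the turn, a rotation vector about the tool's x, y, z in rad, then the finger opening in mm, from 0 to 87. A call has exactly 5 rows; each row shifts and turns the commanded pose from where the row before left it, along the tool's axes as they then stand; what a row does not reach is not made up. A row lasts 1/8 s, in which the tool goes at most 62.5 mm and 10.7 degrees, less where a joint would pass 70% of its speed; a pose out of reach is approached as far as the arm can. A call with a gripper value outside its range is refused whole. The fingers move at their own pace and stop on an object; FORCE is the grip in N (left out, the last holds). Time passes only in rows, so rows that do not move let the fingers close, or fill a call up. It gives the time, the measured TCP pose, the force and the opening at its end, in the units of the state.
- ctrl.get_state(): the state, without advancing time (a new reading comes with each control period).
- ctrl.get_image(name): name is "scene" or "side" or "wrist"; returns the picture (420x560x3 uint8, red, green, blue); there is no depth.
- ctrl.camera_params(name): a dict with "K" (3x3 intrinsics, pixels), "world_to_cam" (4x4, takes a point from world to camera coordinates); the wrist camera has in their place "hand_eye" (4x4, takes a point from camera to tool coordinates, whose origin is the TCP and whose axes are the tool frame's). Camera axes: x right, y down, z forward; pixel columns grow to the right and rows downward; lengths in m; the calibration is good to about 2 mm. The wrist camera is an equidistant fisheye: a pixel r from the principal point sees the ray r / f radians off the axis. A picture is of the moment at which its call begins: read the wrist's pose just before it. camera_params takes no time and is no camera call.
- ctrl.close_job(): hands the job in, once; it reports no verdict.
Trained networks look in the newest picture that a camera, given by its name, has taken for a name from the list of things; names that differ only in an ending like _2 or _b are one class to them, and where a whole thing is asked for, a point or a joint stands for the part that bears it (a point fixed in the world has none). Each returns a list of dicts, best first, with "confidence" (0 to 1); they miss things now and then, are a little off and sometimes report something else, mostly with a low value. They report only what shows in the picture. A call takes as long as a camera call. They do not tell look-alikes from the thing itself.
- ctrl.regions_of(camera, target): "region" (420x560 bool, what is visible of it) and "at" ([column, row] in pixels, amid what is visible of it).
- ctrl.mark_of(camera, target): "at" ([column, row] in pixels: a listed point, or the origin of a listed thing).
The state is a dict: "time": time; "joint_positions": joint angles; "qd": joint speeds; "joint_torque": joint torques, N m; "position": TCP position; "tool_rot": TCP orientation; "ft_force": force on the tool from outside, world axes, zero at the start; "torque": the same for the moment, N m; "grip_width": opening from 0.0 (shut) to 1.0 (fully open).
Only numpy, scipy, OpenCV 4.12 (cv2) and the standard library are available. Lean on these libraries where they do the work, as an engineer would, in place of code of your own. Each camera call takes 0.05 s, during which the arm holds its last target.

## Working session

There is one attempt and no reset: what is moved stays moved. The work goes in short steps, Python scripts to look and compute and a shell command to move; the robot and the scene stay as the last step left them, time stands still between calls to the robot, and variables do not carry over. Pictures are saved under pics/ and viewed, and the job is handed in when it is done.

```bash
ls; mkdir -p pics; python3 - <<'E'
from bench import ctrl
import cv2
s=ctrl.get_state();print(s)
for n in ["scene","side","wrist"]:
    im=ctrl.get_image(n);cv2.imwrite(f"pics/{n}0.png",im[:,:,::-1])
    print(n,ctrl.camera_params(n))
E
```

```text
pics
{'time': 0.0, 'joint_positions': array([-1.28791218,  0.3218207 , -0.07006521,  1.45163094,  0.02262987,
        1.37077762, -0.05690884]), 'qd': array([-1.71870468e-04, -9.67861370e-05,  1.41632564e-03, -5.10545715e-04,
       -4.61005324e-04, -1.87206562e-03, -6.85715091e-04]), 'joint_torque': array([-3.12460297e-04, -4.91297972e+01, -4.04061517e-01, -3.12534606e+01,
       -6.38783653e-02,  4.35095094e-02,  1.62607830e-04]), 'position': array([0.17260986, 0.62646567, 0.40368465]), 'tool_rot': array([ 0.20953091,  1.56059731, -0.21243851]), 'ft_force': array([-0.00179319, -0.42431402,  0.06214941]), 'torque': array([-0.04650224,  0.03294498, -0.0294031 ]), 'grip_width': 0.9993069667699347}
scene {'K': array([[496.66979049,   0.        , 281.30957731],
       [  0.        , 496.66979049, 219.48491573],
       [  0.        ,   0.        ,   1.        ]]), 'world_to_cam': array([[-0.31104158,  0.95021232,  0.01869964,  0.24158791],
       [ 0.67670625,  0.23524193, -0.6976603 , -0.31065735],
       [-0.66732435, -0.2043472 , -0.71618464,  1.59592316],
       [ 0.        ,  0.    
[... 283 characters left out ...]
  [-0.49721851,  0.57089773, -0.65333723,  0.38234144],
       [ 0.43959528, -0.48344349, -0.75699299,  0.68563781],
       [ 0.        ,  0.        ,  0.        ,  1.        ]])}
wrist {'K': array([[325.1922621 ,   0.        , 281.6572819 ],
       [  0.        , 325.1922621 , 217.08071487],
       [  0.        ,   0.        ,   1.        ]]), 'hand_eye': array([[-1.98459684e-04, -2.52154941e-01,  9.67686854e-01,
         1.94353725e-02],
       [ 9.99999791e-01, -6.45101892e-04,  3.69892527e-05,
        -2.16613348e-04],
       [ 6.14929597e-04,  9.67686659e-01,  2.52155016e-01,
        -6.91933781e-02],
       [ 0.00000000e+00,  0.00000000e+00,  0.00000000e+00,
         1.00000000e+00]])}
```

View pics/scene0.png

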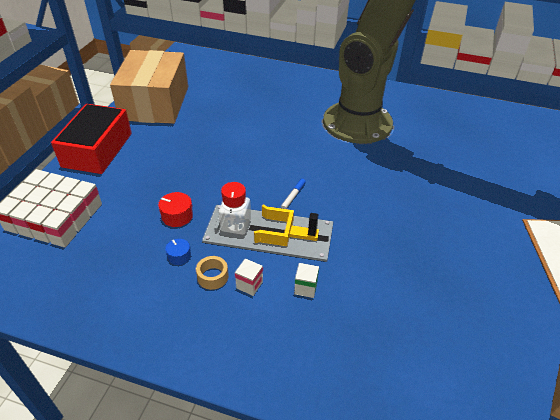

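View pics/side0.png

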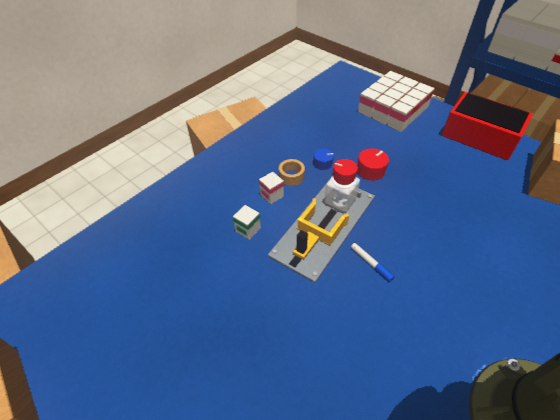

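View pics/wrist0.png

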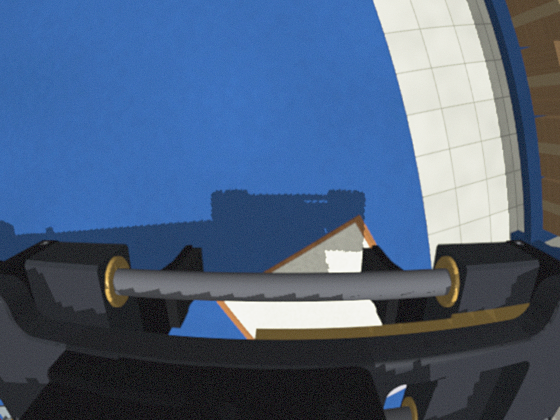

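Scene view: red cap on the jar at (233,194), a larger red cap on the bench at (176,210) and a blue cap at (178,251). Blue is ruled out, and the smaller of the two reds is the one on the jar. Handle post is at (314,218). Next I'll measure and check the enlarged crop.

```bash
cat > h.py <<'E'
import numpy as np, cv2
from scipy.spatial.transform import Rotation as R
from bench import ctrl
P={n:ctrl.camera_params(n) for n in ("scene","side","wrist")}
def ray(n,uv,pose=None):
    K=P[n]["K"];a=(uv[0]-K[0,2])/K[0,0];b=(uv[1]-K[1,2])/K[1,1]
    if n=="wrist":
        th=np.hypot(a,b);d=np.array([a/th*np.sin(th),b/th*np.sin(th),np.cos(th)])
        H=P[n]["hand_eye"];p,rv=pose;M=R.from_rotvec(rv).as_matrix()
        return M@H[:3,3]+p, M@(H[:3,:3]@d)
    T=P[n]["world_to_cam"];d=T[:3,:3].T@np.array([a,b,1.]);return -T[:3,:3].T@T[:3,3],d/np.linalg.norm(d)
def proj(n,X):
    T=P[n]["world_to_cam"];c=T[:3,:3]@X+T[:3,3];c=P[n]["K"]@c;return c[:2]/c[2]
def tri(rs):
    A=sum(np.eye(3)-np.outer(d,d) for o,d in rs);b=sum((np.eye(3)-np.outer(d,d))@o for o,d in rs)
    return np.linalg.solve(A,b)
def atz(r,z):
    o,d=r;return o+d*(z-o[2])/d[2]
E
python3 - <<'E'
from h import *
im=ctrl.get_image("scene");im2=ctrl.get_image("side")
for t in ["cap_top","cap","jar","jar_mouth","fork_handle","brace","tape_roll","carton_pink","carton_green","marker"]:
    o={}
    for n in("scene","side"):
        r=ctrl.mark_of(n,t);o[n]=r
        print(t,n,[(np.round(x["at"],1).tolist(),round(x["confidence"],2)) for x in r[:3]])
    if o["scene"] and o["side"]:
        print("   ",np.round(tri([ray(n,o[n][0]["at"]) for n in o]),4))
a=cv2.resize(im[160:290,140:340,::-1],None,fx=4,fy=4,interpolation=cv2.INTER_CUBIC)
cv2.imwrite("pics/crop1.png",a)
b=cv2.resize(im2[130:290,240:410,::-1],None,fx=3.7,fy=3.7,interpolation=cv2.INTER_CUBIC)
cv2.imwrite("pics/crop2.png",b)
print(ctrl.get_state()["time"])
E
```

```text
cap_top scene [([180.1, 247.2], 0.82), ([173.2, 200.7], 0.76), ([232.9, 186.3], 0.6)]
cap_top side [([345.1, 168.7], 0.71), ([372.4, 155.3], 0.64), ([320.8, 154.8], 0.61)]
    [ 0.6396 -0.3193 -0.0218]
cap scene [([179.7, 254.7], 0.92), ([176.4, 216.9], 0.77), ([233.8, 197.2], 0.69)]
cap side [([321.8, 163.4], 0.9), ([371.7, 171.3], 0.78), ([346.4, 176.0], 0.59)]
    [ 0.6894 -0.2837  0.005 ]
jar scene [([234.3, 224.4], 0.62), ([234.3, 196.5], 0.62)]
jar side [([339.3, 201.0], 0.7)]
    [ 0.562  -0.1931  0.0142]
jar_mouth scene [([234.3, 196.0], 0.78)]
jar_mouth side [([346.1, 172.1], 0.58)]
    [ 0.5593 -0.1928  0.1152]
fork_handle scene [([311.3, 215.9], 0.6)]
fork_handle side [([302.6, 237.5], 0.78)]
    [ 0.5309 -0.0037  0.0774]
brace scene [([273.4, 232.8], 0.84), ([312.5, 218.0], 0.61), ([304.7, 287.3], 0.44)]
brace side [([319.5, 227.4], 0.73)]
    [ 0.5503 -0.0939  0.0075]
tape_roll scene [([213.0, 278.9], 0.79)]
tape_roll side [([293.2, 180.4], 0.61)]
    [ 0.7175 -0.1879 -0.0119]
carton_pink scene [([250.3, 283.7], 0.73)]
carton_pink side [([272.1, 193.9], 0.69), ([294.9, 179.0], 0.64)]
    [ 0.715  -0.0962  0.0075]
carton_green scene [([304.9, 290.7], 0.57)]
carton_green side [([249.0, 228.1], 0.84)]
    [ 0.6861  0.0239 -0.0016]
marker scene [([288.7, 198.0], 0.49)]
marker side [([370.8, 261.2], 0.77)]
    [ 0.4034 -0.1005 -0.0047]
1.25
```

View pics/crop1.png

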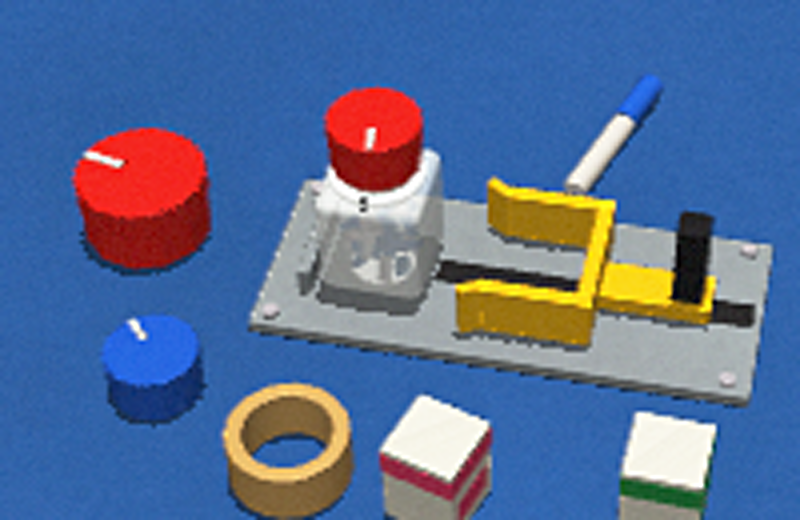

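View pics/crop2.png

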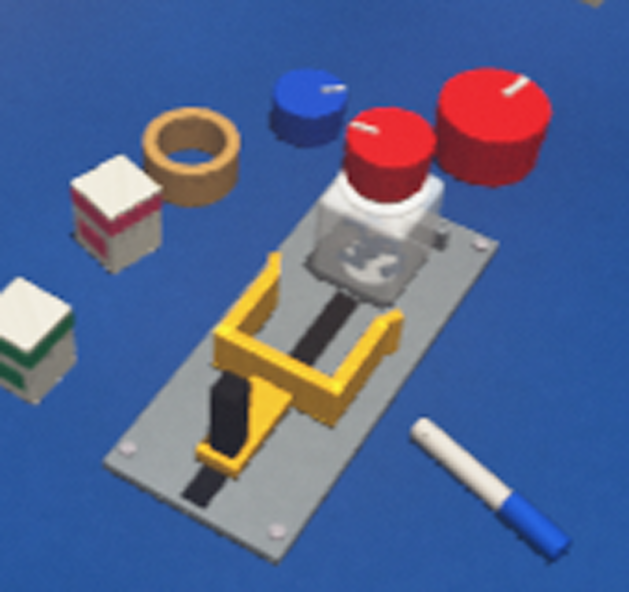

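The crop confirms it: the jar's red cap (about 24 px wide) is clearly smaller than the loose red one (about 33 px). The brace screws and fork are clear, so I'll use them to work out the brace yaw and target poses.

```bash
python3 - <<'E'
from h import *
sc=[(315,187),(750,250),(728,379),(268,311)]
Q=[atz(ray("scene",(140+(x+.5)/4-.5,160+(y+.5)/4-.5)),.0105)for x,y in sc]
S=[atz(ray("side",(240+x/3.7-.4,130+y/3.7-.4)),.0105) for x,y in [(482,243),(277,532),(127,448)]]
print(np.round(Q,4),np.round(S,4))
print("center",np.mean(Q,0),"sideC",(S[0]+S[2])/2)
for a,b in((Q[0],Q[1]),(Q[3],Q[2]),(S[0],S[1])):
    d=b-a;print("yaw",np.arctan2(-d[0],d[1]),np.linalg.norm(d))
for t,a,b in (("cap_top",(232.9,186.3),(345.1,168.7)),("cap",(233.8,197.2),(346.4,176.0))):
    print(t,np.round(tri([ray("scene",a),ray("side",b)]),4))
print("atz cap",atz(ray("scene",(232.9,186.3)),.133),atz(ray("side",(345.1,168.7)),.133))
print("handle",atz(ray("scene",(311.3,215.9)),.085),atz(ray("side",(302.6,237.5)),.085))
s=ctrl.get_state();print(R.from_rotvec(s["tool_rot"]).as_matrix().round(3),s["position"])
for n in("scene","side"):
    r=ctrl.regions_of(n,"fork_handle")
    for x in r[:2]:
        print(n,x["confidence"],x["at"],x["region"].sum())
E
```

```text
[[ 0.5099 -0.2611  0.0105]
 [ 0.4718  0.0232  0.0105]
 [ 0.5807  0.0376  0.0105]
 [ 0.6203 -0.2452  0.0105]] [[ 0.5149 -0.2621  0.0105]
 [ 0.4772  0.0206  0.0105]
 [ 0.5872  0.0351  0.0105]]
center [ 0.54568176 -0.11138948  0.0105    ] sideC [ 0.55103169 -0.1134633   0.0105    ]
yaw 0.133186631160216 0.2868051009960294
yaw 0.13917416292786025 0.28551041413319067
yaw 0.13235479704560416 0.28515644220401387
cap_top [ 0.5571 -0.1907  0.137 ]
cap [ 0.556  -0.1943  0.1054]
atz cap [ 0.54892045 -0.19768172  0.133     ] [ 0.55877809 -0.18792364  0.133     ]
handle [ 0.53606662 -0.00555648  0.085     ] [0.52775402 0.00487477 0.085     ]
[[ 0.     0.266  0.964]
 [ 0.     0.964 -0.266]
 [-1.     0.     0.   ]] [0.17264985 0.62666039 0.40478629]
scene 0.89 [283.4, 228.8] 1493
side 0.81 [314.2, 234.9] 1293
```

```bash
cat >> h.py <<'E'
def rows(target,theta,n):
    s=ctrl.get_state();M=R.from_rotvec(s["tool_rot"]).as_matrix();p=s["position"]
    t0=np.arctan2(M[1,1],M[0,1]);dt=(theta-t0);print("t0",t0,"dtheta",dt)
    d=(np.array(target)-p)/n
    for i in range(n):
        t=t0+dt*i/n
        y=np.array([np.cos(t),np.sin(t),0]);z=np.array([np.sin(t),-np.cos(t),0])
        print(i,np.round([-d[2]*1e3,d@y*1e3,d@z*1e3,-dt/n],3))
E
python3 -c "
from h import *
rows([.532,-.002,.36],.135,15)"
```

```text
t0 1.3020470001926028 dtheta -1.1670470001926028
0 [  2.985 -34.045  34.226   0.078]
1 [  2.985 -31.282  36.769   0.078]
2 [  2.985 -28.329  39.089   0.078]
3 [  2.985 -25.205  41.173   0.078]
4 [  2.985 -21.929  43.007   0.078]
5 [  2.985 -18.52   44.582   0.078]
6 [  2.985 -14.999  45.886   0.078]
7 [  2.985 -11.387  46.913   0.078]
8 [ 2.985 -7.706 47.656  0.078]
9 [ 2.985 -3.979 48.111  0.078]
10 [ 2.985 -0.227 48.275  0.078]
11 [ 2.985  3.525 48.146  0.078]
12 [ 2.985  7.257 47.727  0.078]
13 [ 2.985 10.945 47.018  0.078]
14 [ 2.985 14.566 46.025  0.078]
```

```bash
python3 -m crank '[3,-34,34,0.078,0,0,87, 3,-31,37,0.078,0,0,87, 3,-28,39,0.078,0,0,87, 3,-25,41,0.078,0,0,87, 3,-22,43,0.078,0,0,87]'
python3 -m crank '[3,-18.5,44.5,0.078,0,0,87, 3,-15,46,0.078,0,0,87, 3,-11.5,47,0.078,0,0,87, 3,-7.5,47.5,0.078,0,0,87, 3,-4,48,0.078,0,0,87]'
python3 -m crank '[3,0,48,0.078,0,0,87, 3,3.5,48,0.078,0,0,87, 3,7,47.5,0.078,0,0,87, 3,11,47,0.078,0,0,87, 3,14.5,46,0.078,0,0,87]'
python3 - <<'E'
from h import *
s=ctrl.get_state();po=(s["position"],s["tool_rot"])
im=ctrl.get_image("wrist");cv2.imwrite("pics/w1.png",im[:,:,::-1])
print(s["time"],po,s["ft_force"])
for t,z in(("fork_handle",.085),("cap_top",.133),("brace",0)):
    for x in ctrl.mark_of("wrist",t)[:3]: print(t,x["at"],round(x["confidence"],2),atz(ray("wrist",x["at"],po),z))
E
```

```text
time: 1.98
position: [0.2931, 0.4164, 0.3899]
tool_rot: [0.518, 1.508, -0.517]
ft_force: [-0.2, 0.1, 0.3]
grip_width: 1.002
time: 2.6
position: [0.4125, 0.2068, 0.3751]
tool_rot: [0.82, 1.411, -0.818]
ft_force: [1.4, 0.8, 0.3]
grip_width: 0.994
time: 3.22
position: [0.5314, -0.0022, 0.3601]
tool_rot: [1.114, 1.267, -1.112]
ft_force: [1.0, -0.1, -0.6]
grip_width: 0.995
3.225 (array([ 0.53140263, -0.00220256,  0.36007686]), array([ 1.11402802,  1.26735776, -1.11203841])) [ 1.00684693 -0.1442356  -0.57202498]
fork_handle [285.8, 220.0] 0.67 [ 0.53451807 -0.00201603  0.085     ]
brace [286.6, 278.3] 0.59 [ 0.54875303 -0.09359235  0.        ]
```

View pics/w1.png

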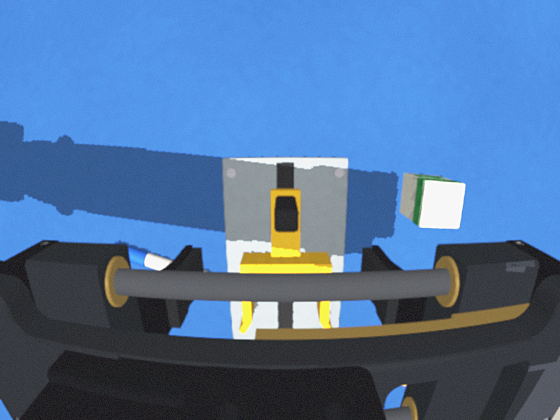

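The post appears at (286,220), square to the tool, between the open fingers. Descending on it.

```bash
python3 -m crank '[30,2,0,0,0,0,60, 30,0,0,0,0,0,60, 30,0,0,0,0,0,60, 20,0,0,0,0,0,60, 18,0,0,0,0,0,60]' 20
python3 - <<'E'
from h import *
s=ctrl.get_state();po=(s["position"],s["tool_rot"])
im=ctrl.get_image("wrist");cv2.imwrite("pics/w2.png",im[:,:,::-1])
im=ctrl.get_image("side");cv2.imwrite("pics/s2.png",cv2.resize(im[130:290,240:410,::-1],None,fx=3.5,fy=3.5))
print(po,s["ft_force"])
E
```

```text
time: 4.05
position: [0.5324, 0.0011, 0.231]
tool_rot: [1.11, 1.271, -1.109]
ft_force: [-0.2, 0.5, 0.3]
grip_width: 0.696
(array([0.53244017, 0.00111291, 0.23099382]), array([ 1.11000401,  1.270913  , -1.10892639])) [-0.16872904  0.46118374  0.33133052]
```

View pics/w2.png

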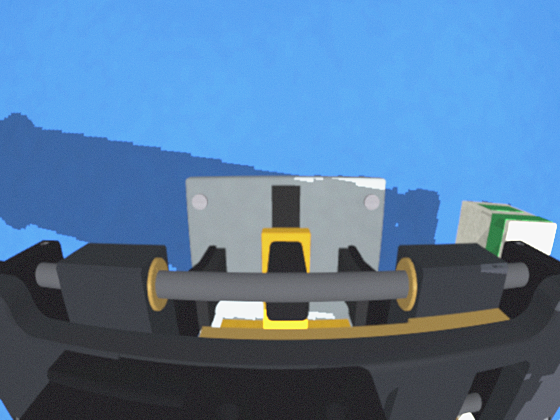

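View pics/s2.png

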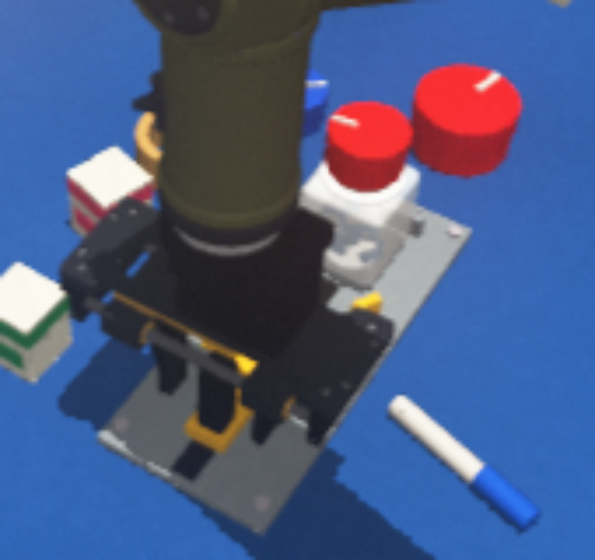

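Wrist view: the post at column 286 is midway between the pads (about 215 and 352). Closing on it.

```bash
python3 -m crank '[0,0,0,0,0,0,10, 0,0,0,0,0,0,10, 0,0,0,0,0,0,10, 0,0,0,0,0,0,10, 0,0,0,0,0,0,10]' 25
```

```text
time: 4.78
position: [0.5341, -0.0003, 0.2322]
tool_rot: [1.114, 1.265, -1.108]
ft_force: [5.3, 0.8, -2.0]
grip_width: 0.226
```

```bash
python3 -m crank '[0,0,8,0,0,0,10, 0,0,12,0,0,0,10, 0,0,12,0,0,0,10, 0,0,8,0,0,0,10, 0,0,5,0,0,0,10]'
python3 -m crank '[0,0,5,0,0,0,10, 0,0,5,0,0,0,10, 0,0,5,0,0,0,10, 0,0,5,0,0,0,10, 0,0,5,0,0,0,10]'
python3 - <<'E'
from h import *
for n in("side","scene"):
    im=ctrl.get_image(n);c=im[130:290,240:410] if n=="side" else im[150:290,170:350]
    cv2.imwrite(f"pics/{n}3.png",cv2.resize(c[:,:,::-1],None,fx=3.5,fy=3.5))
E
```

```text
time: 5.4
position: [0.5401, -0.0434, 0.2323]
tool_rot: [1.114, 1.268, -1.106]
ft_force: [4.5, 5.5, -2.2]
grip_width: 0.227
time: 6.02
position: [0.5434, -0.0678, 0.2323]
tool_rot: [1.114, 1.269, -1.106]
ft_force: [4.6, 4.7, -1.5]
grip_width: 0.225
```

View pics/side3.png

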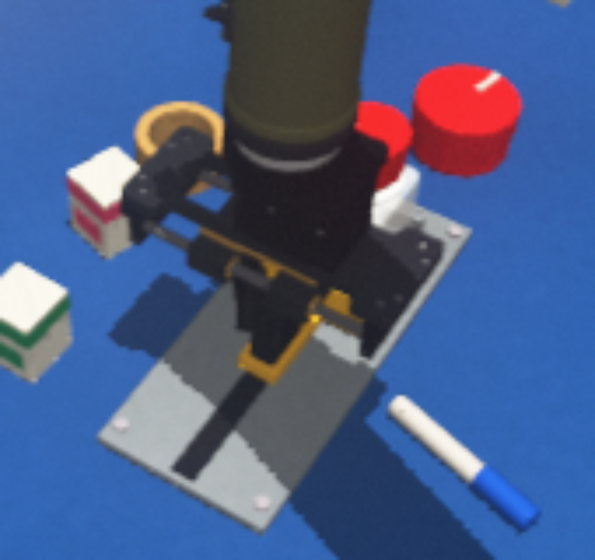

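View pics/scene3.png

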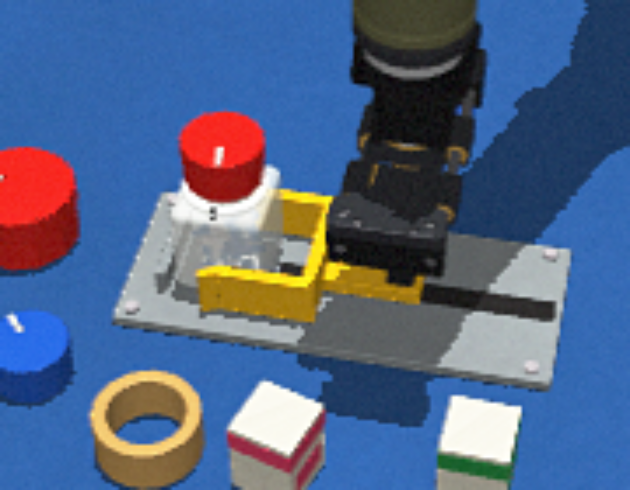

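The fork is straddling the jar cleanly with the jar upright. Continuing slowly while watching the force.

```bash
python3 -m crank '[0,0,4,0,0,0,10, 0,0,4,0,0,0,10, 0,0,3,0,0,0,10, 0,0,3,0,0,0,10, 0,0,2,0,0,0,10]'
```

```text
time: 6.75
position: [0.5456, -0.0837, 0.2323]
tool_rot: [1.114, 1.268, -1.106]
ft_force: [5.1, 5.3, -0.8]
grip_width: 0.223
```

```bash
python3 -m crank '[0,0,2,0,0,0,10, 0,0,2,0,0,0,10, 0,0,1,0,0,0,10, 0,0,1,0,0,0,10, 0,0,1,0,0,0,10]'
```

```text
time: 7.38
position: [0.5465, -0.0905, 0.2323]
tool_rot: [1.114, 1.268, -1.106]
ft_force: [4.2, 4.4, -1.0]
grip_width: 0.226
```

```bash
python3 -m crank '[0,0,1.5,0,0,0,10, 0,0,1.5,0,0,0,10, 0,0,1,0,0,0,10, 0,0,1,0,0,0,10, 0,0,1,0,0,0,10]'
```

```text
time: 8.0
position: [0.5472, -0.0942, 0.2323]
tool_rot: [1.115, 1.273, -1.104]
ft_force: [1.8, 12.1, 2.8]
grip_width: 0.232
```

```bash
python3 -m crank '[0,0,1,0,0,0,10, 0,0,1,0,0,0,10, 0,0,1,0,0,0,10, 0,0,1,0,0,0,10, 0,0,1,0,0,0,10]'
```

```text
time: 8.62
position: [0.5477, -0.0955, 0.2322]
tool_rot: [1.117, 1.28, -1.101]
ft_force: [-1.8, 18.9, 7.3]
grip_width: 0.227
```

```bash
python3 -m crank '[0,0,2,0,0,0,10, 0,0,2,0,0,0,10, 0,0,1,0,0,0,10, 0,0,0,0,0,0,10, 0,0,0,0,0,0,10]' 
python3 - <<'E'
from h import *
for n in("side","scene"):
    im=ctrl.get_image(n);c=im[130:290,240:410] if n=="side" else im[150:290,170:350]
    cv2.imwrite(f"pics/{n}4.png",cv2.resize(c[:,:,::-1],None,fx=4,fy=4))
E
```

```text
time: 9.25
position: [0.5481, -0.0969, 0.2321]
tool_rot: [1.118, 1.288, -1.097]
ft_force: [-4.3, 27.0, 10.4]
grip_width: 0.23
```

View pics/scene4.png

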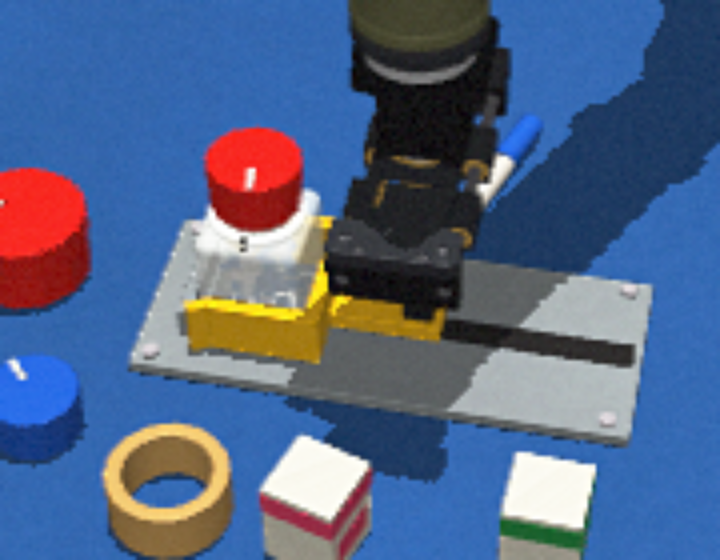

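The fork surrounds the jar, force rose to 27 N with no further travel, and the post sits about 100 mm from the jar axis. That is the end stop. I'll unload the push, then open and rise.

```bash
python3 -m crank '[0,0,-3,0,0,0,10, 0,0,-3,0,0,0,10, 0,0,-2,0,0,0,10, 0,0,0,0,0,0,10, 0,0,0,0,0,0,10]'; python3 -m crank '[0,0,0,0,0,0,60, 0,0,0,0,0,0,60, 0,0,0,0,0,0,60, 0,0,0,0,0,0,60, 0,0,0,0,0,0,60]'
```

```text
time: 9.98
position: [0.5473, -0.095, 0.2322]
tool_rot: [1.116, 1.275, -1.103]
ft_force: [2.2, 11.5, 2.7]
grip_width: 0.228
time: 10.6
position: [0.546, -0.101, 0.2317]
tool_rot: [1.112, 1.269, -1.112]
ft_force: [-0.4, 0.2, 0.5]
grip_width: 0.664
```

Rising well clear, then checking fork and cap from all views.

```bash
python3 -m crank '[-10,0,0,0,0,0,80, -30,0,0,0,0,0,80, -40,0,0,0,0,0,80, -40,0,-20,0,0,0,87, -20,0,-20,0,0,0,87]'
python3 - <<'E'
from h import *
s=ctrl.get_state();po=(s["position"],s["tool_rot"])
for n in("side","scene","wrist"):
    im=ctrl.get_image(n);c=im[130:290,240:410] if n=="side" else im[150:290,170:350] if n=="scene" else im
    cv2.imwrite(f"pics/{n}5.png",cv2.resize(c[:,:,::-1],None,fx=1 if n=="wrist" else 4,fy=1 if n=="wrist" else 4))
print(s["time"],po)
for t,z in(("fork_handle",.085),("cap_top",.133),("brace",0),("cap",.1),("jar",.01)):
    for n in("scene","side","wrist"):
      for x in ctrl.mark_of(n,t)[:3]: print(t,n,np.round(x["at"],1),round(x["confidence"],2),atz(ray(n,x["at"],po),z).round(4))
E
```

```text
time: 11.22
position: [0.5412, -0.0613, 0.3751]
tool_rot: [1.115, 1.265, -1.109]
ft_force: [-1.0, -0.2, -0.3]
grip_width: 0.983
11.225 (array([ 0.54115815, -0.06134575,  0.37505036]), array([ 1.11459746,  1.26513935, -1.10916183]))
fork_handle scene [273.9 210.7] 0.65 [ 0.5487 -0.095   0.085 ]
fork_handle side [323.5 208.3] 0.69 [ 0.5446 -0.0916  0.085 ]
fork_handle wrist [280.2 255.6] 0.74 [ 0.5454 -0.0984  0.085 ]
cap_top scene [178.4 246.1] 0.97 [ 0.7604 -0.235   0.133 ]
cap_top scene [173.8 200.3] 0.82 [ 0.638  -0.3072  0.133 ]
cap_top scene [233.9 188.2] 0.55 [ 0.5543 -0.193   0.133 ]
cap_top side [373.2 160.5] 0.8 [ 0.5244 -0.2554  0.133 ]
cap_top side [323.8 158. ] 0.51 [ 0.6195 -0.1848  0.133 ]
cap_top side [344.3 168. ] 0.47 [ 0.5616 -0.1886  0.133 ]
brace scene [230.7 187. ] 0.71 [ 0.4185 -0.2643  0.    ]
brace scene [274.8 235.8] 0.7 [ 0.5512 -0.091   0.    ]
brace side [321.7 228.4] 0.76 [ 0.5475 -0.098   0.    ]
brace side [272.  192.6] 0.47 [ 0.7233 -0.1065  0.    ]
brace wrist [278.4 228.6] 0.61 [ 0.5433 -0.099   0.    ]
cap scene [233.3 196.6] 0.7 [ 0.5495 -0.1982  0.1   ]
cap scene [177.6 220.4] 0.62 [ 0.6656 -0.2887  0.1   ]
cap scene [178.9 253.5] 0.62 [ 0.7544 -0.2415  0.1   ]
cap side [370.3 171.8] 0.86 [ 0.523  -0.2502  0.1   ]
cap side [324.5 162.1] 0.7 [ 0.6293 -0.2043  0.1   ]
cap side [346.1 175.6] 0.36 [ 0.5601 -0.2004  0.1   ]
jar scene [236.2 227.2] 0.77 [ 0.564  -0.1894  0.01  ]
jar side [338.1 201.3] 0.84 [ 0.5657 -0.1902  0.01  ]
jar wrist [279.1 309.7] 0.77 [ 0.5569 -0.1989  0.01  ]
```

View pics/scene5.png

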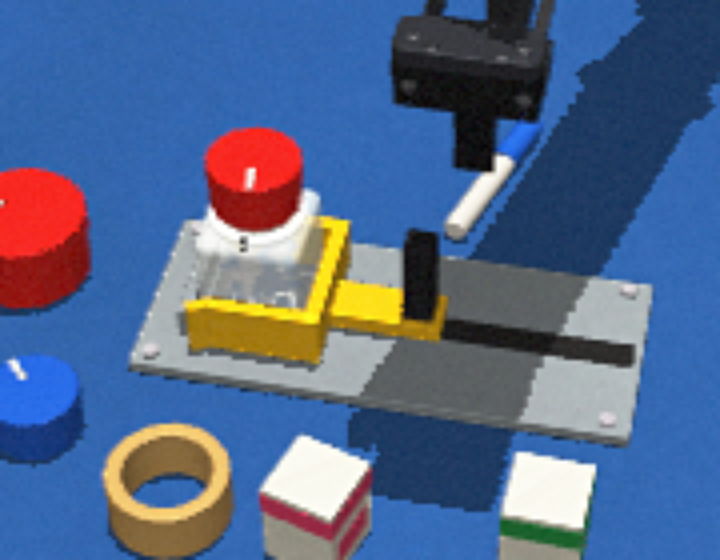

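View pics/wrist5.png

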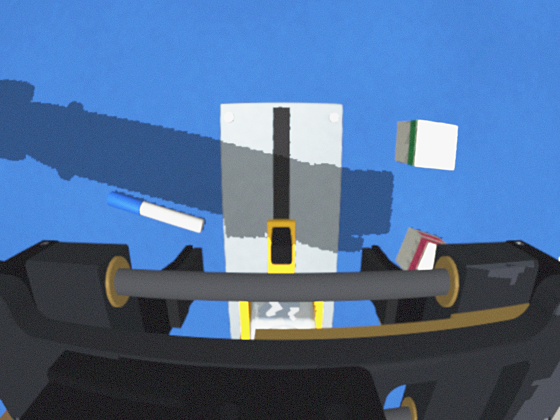

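View pics/side5.png

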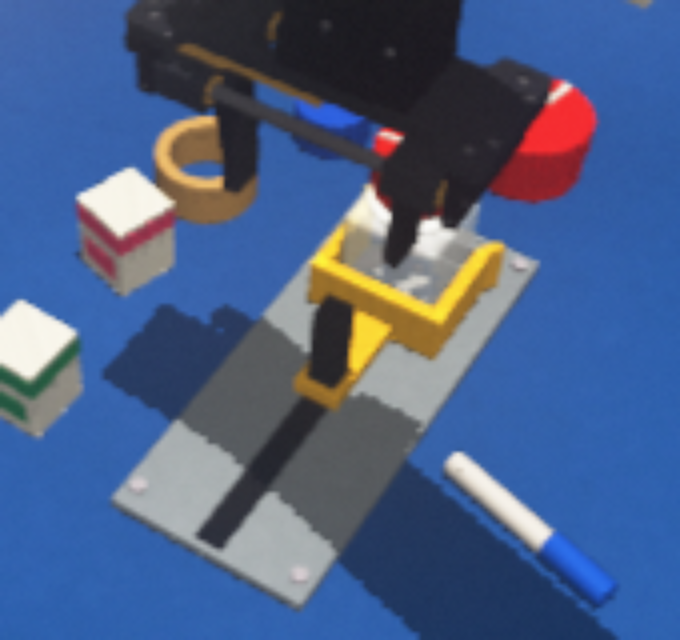

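The fork is home: its end post is at about (0.546,-0.096), which puts the jar at about (0.559,-0.195). That agrees with the cap sightings near (0.558,-0.192). Moving over the cap.

```bash
python3 -m crank '[0,0,30,0,0,0,87, 0,0,35,0,0,0,87, 0,-1,35,0,0,0,87, 5,0,22,0,0,0,87, 10,0,10,0,0,0,87]'
python3 - <<'E'
from h import *
s=ctrl.get_state();po=(s["position"],s["tool_rot"])
print(po,s["joint_positions"],s["torque"]);M=R.from_rotvec(s["tool_rot"]).as_matrix();print(M.round(3))
for n in("side","scene","wrist"):
    im=ctrl.get_image(n);c=im[130:260,280:410] if n=="side" else im[120:260,170:310] if n=="scene" else im
    cv2.imwrite(f"pics/{n}6.png",cv2.resize(c[:,:,::-1],None,fx=1 if n=="wrist" else 4,fy=1 if n=="wrist" else 4))
E
```

```text
time: 12.75
position: [0.5572, -0.1935, 0.3568]
tool_rot: [1.113, 1.267, -1.112]
ft_force: [-0.5, 0.3, 0.6]
grip_width: 0.998
(array([ 0.5571875 , -0.19353567,  0.35681508]), array([ 1.11271551,  1.26677113, -1.11247078])) [-0.31476327  0.25982811  0.7114544   1.69409588 -0.17730439  1.25240515
  0.56585566] [-0.07713497  0.06621586  0.00379938]
[[ 0.001  0.992  0.13 ]
 [-0.001  0.13  -0.992]
 [-1.     0.001  0.001]]
```

View pics/scene6.png

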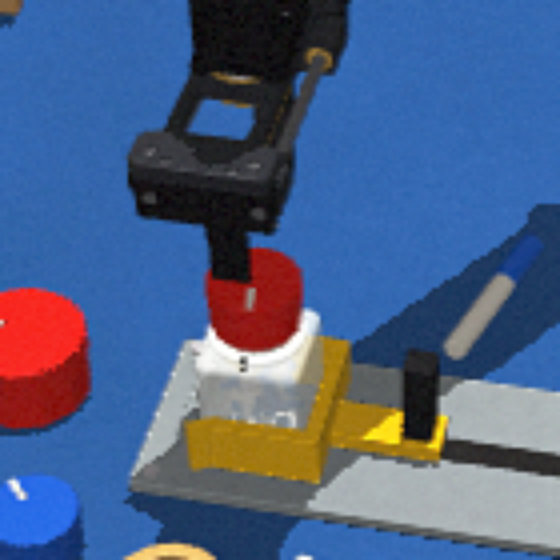

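View pics/side6.png

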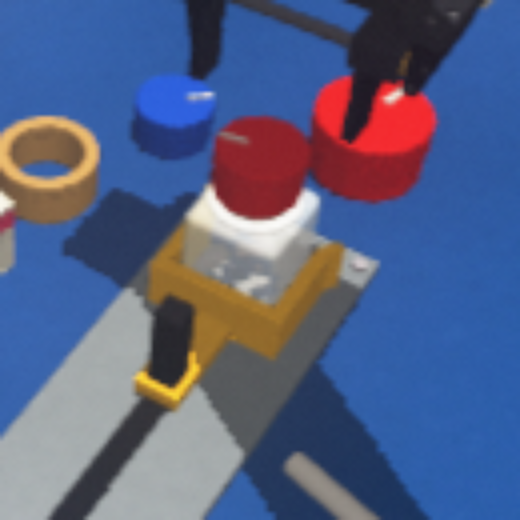

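View pics/wrist6.png

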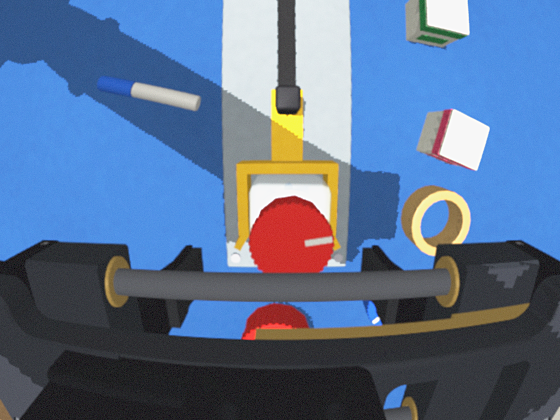

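Wrist view: cap top circle spans columns 249–334, centre about (291,238), with the bar pointing right from the centre to (332,240). The fork encloses the jar squarely. Working out the cap position from this.

```bash
python3 - <<'E'
from h import *
s=ctrl.get_state();po=(s["position"],s["tool_rot"])
im=ctrl.get_image("wrist").astype(int)
m=((im[...,0]>110)&(im[...,1]<60)&(im[...,2]<70)).astype(np.uint8)
n,l,st,c=cv2.connectedComponentsWithStats(m);
for i in np.argsort(-st[1:,4])[:2]+1: print(st[i],c[i])
for x in ctrl.mark_of("wrist","cap_top"): print(x["at"],x["confidence"],atz(ray("wrist",x["at"],po),.133))
# project boundary px of blob onto z=.133 and fit circle on upper half
i=np.argmax(st[1:,4])+1
cs,_=cv2.findContours((l==i).astype(np.uint8),0,2);k=max(cs,key=len)[:,0]
k=k[k[:,1]<262]
W=np.array([atz(ray("wrist",p,po),.133)[:2] for p in k])
def fit(W):
    A=np.c_[2*W,np.ones(len(W))];q=np.linalg.lstsq(A,(W**2).sum(1),rcond=None)[0];return q[:2],np.sqrt(q[2]+q[:2]@q[:2])
print(fit(W))
from scipy.optimize import least_squares
r=least_squares(lambda q:np.hypot(*(W-q[:2]).T)-q[2],[.557,-.19,.028],loss="soft_l1",f_scale=.0005);print(r.x)
b0=atz(ray("wrist",(305,243),po),.133);b1=atz(ray("wrist",(332,240),po),.133);d=b1-b0;print("bar yaw",np.arctan2(d[1],d[0]),b0,b1)
for n,uv in(("scene",(233.3,188)),("side",(345,166.5))):print(atz(ray(n,uv),.133))
E
```

```text
[ 249  198   83   75 4761] [288.38899391 237.88447805]
[ 241  305   66   35 1114] [273.84739677 318.28815081]
[391.5, 309.4] 0.74 [ 0.64515015 -0.23593968  0.133     ]
[290.7, 249.6] 0.71 [ 0.56295946 -0.19721209  0.133     ]
(array([ 0.56011024, -0.18881019]), np.float64(0.025037114001670153))
[ 0.56058061 -0.18941789  0.02596427]
bar yaw 0.24281373602789275 [ 0.57171339 -0.19137174  0.133     ] [ 0.58929379 -0.18701706  0.133     ]
[ 0.55416119 -0.19454967  0.133     ]
[ 0.56334545 -0.19392877  0.133     ]
```

```bash
python3 -m crank '[15,2,0,0,0,0,87, 18,0,0,0,0,0,87, 15,0,0,0,0,0,87, 12,0,0,0,0,0,87, 7,0,0,0,0,0,87]' 20
python3 - <<'E'
from h import *
s=ctrl.get_state();print(s["position"],s["ft_force"],s["torque"])
for n in("side","scene","wrist"):
    im=ctrl.get_image(n);c=im[130:260,280:410] if n=="side" else im[120:260,170:310] if n=="scene" else im
    cv2.imwrite(f"pics/{n}7.png",cv2.resize(c[:,:,::-1],None,fx=1 if n=="wrist" else 4,fy=1 if n=="wrist" else 4))
E
```

```text
time: 13.62
position: [0.559, -0.1918, 0.2886]
tool_rot: [1.111, 1.27, -1.112]
ft_force: [0.2, 0.9, -0.3]
grip_width: 1.001
[ 0.55896563 -0.19175441  0.28862733] [ 0.1618902   0.94001868 -0.31842961] [-0.12670421  0.01067789 -0.02303971]
```

View pics/wrist7.png

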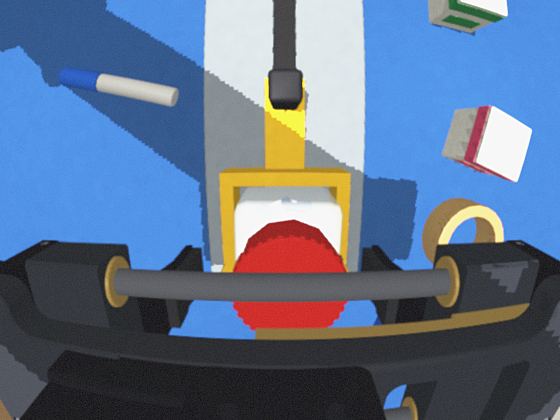

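View pics/scene7.png

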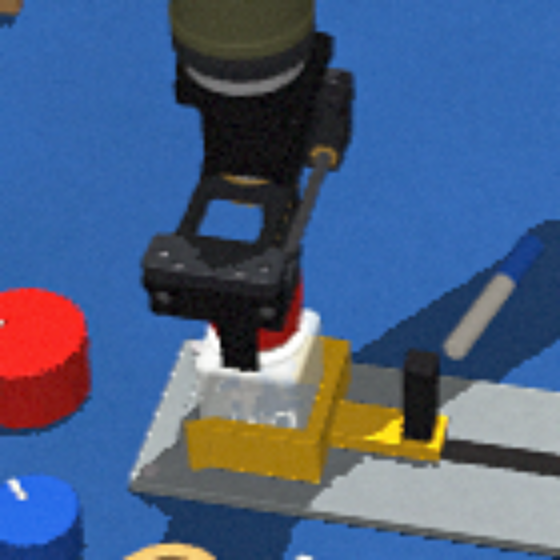

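The cap is centred at column 291 against a pad midpoint of about 284, so I'm nudging +2.5 mm along tool y. The approach depth is right. Then gripping firmly.

```bash
python3 -m crank '[0,2.5,0,0,0,0,87, 0,0,0,0,0,0,70, 0,0,0,0,0,0,60, 0,0,0,0,0,0,45, 0,0,0,0,0,0,45]' 15
python3 -m crank '[0,0,0,0,0,0,45, 0,0,0,0,0,0,45, 0,0,0,0,0,0,45, 0,0,0,0,0,0,45, 0,0,0,0,0,0,45]' 50
```

```text
time: 14.4
position: [0.5617, -0.1915, 0.2899]
tool_rot: [1.112, 1.268, -1.111]
ft_force: [1.8, -0.2, -0.5]
grip_width: 0.635
time: 15.02
position: [0.5617, -0.1914, 0.2898]
tool_rot: [1.112, 1.269, -1.111]
ft_force: [0.9, 0.7, 0.6]
grip_width: 0.632
```

```bash
python3 -m crank '[0,0,0,-0.08,0,0,45, -0.2,0,0,-0.12,0,0,45, -0.3,0,0,-0.12,0,0,45, -0.3,0,0,-0.12,0,0,45, -0.3,0,0,-0.12,0,0,45]'
python3 - <<'E'
from h import *
s=ctrl.get_state();M=R.from_rotvec(s["tool_rot"]).as_matrix();print("theta",np.arctan2(M[1,1],M[0,1]),s["torque"],s["ft_force"],s["position"])
for n in("scene","side"):
    im=ctrl.get_image(n);c=im[120:260,170:310] if n=="scene" else im[130:260,280:410]
    cv2.imwrite(f"pics/{n}8.png",cv2.resize(c[:,:,::-1],None,fx=4,fy=4))
E
```

```text
time: 15.65
position: [0.5605, -0.1923, 0.2905]
tool_rot: [0.684, 1.463, -0.686]
ft_force: [-2.8, -0.1, 1.0]
grip_width: 0.631
theta 0.6935617325071936 [-0.25254544  0.64552915 -0.45421062] [-2.75480944 -0.14826455  1.04118272] [ 0.56054478 -0.19225722  0.29054451]
```

View pics/scene8.png

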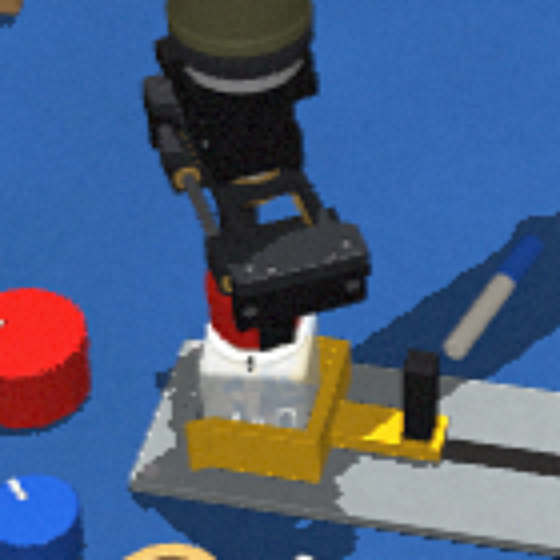

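View pics/side8.png

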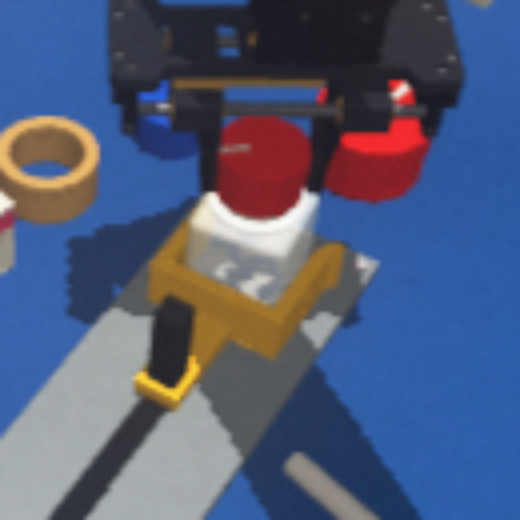

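```bash
python3 - <<'E'
from h import *
f=lambda p:atz(ray("side",(280+(p[0]+.5)/4-.5,130+(p[1]+.5)/4-.5)),.134)
for a,b in(((218,133),(248,141)),((219,150),(250,148))):
    d=f(a)-f(b);print(np.arctan2(d[1],d[0]),np.linalg.norm(d))
E
```

```text
0.3311882403568476 0.01862146672401219
0.8071022427671118 0.018538120452827118
```

The cap turns with the gripper and the torque, about 0.45 N·m, is as expected; the jar took up its slack. Continuing in smaller steps and watching torque for release.

```bash
python3 -m crank '[-0.3,0,0,-0.07,0,0,45, -0.3,0,0,-0.07,0,0,45, -0.2,0,0,-0.07,0,0,45, -0.2,0,0,-0.07,0,0,45, -0.2,0,0,-0.07,0,0,45]'
cat > st.py <<'E'
from h import *
s=ctrl.get_state();M=R.from_rotvec(s["tool_rot"]).as_matrix();print("theta",np.arctan2(M[1,1],M[0,1]),s["torque"].round(3),s["ft_force"].round(2),s["position"].round(4),s["time"])
E
python3 st.py
```

```text
time: 16.38
position: [0.5604, -0.1926, 0.2915]
tool_rot: [0.415, 1.534, -0.418]
ft_force: [-4.4, -1.9, 1.2]
grip_width: 0.627
theta 1.0394857620636668 [-0.457  0.892 -0.459] [-4.43 -1.91  1.16] [ 0.5604 -0.1926  0.2915] 16.375
```

```bash
python3 -m crank '[-0.2,0,0,-0.05,0,0,45, -0.2,0,0,-0.05,0,0,45, 0,0,0,-0.04,0,0,45, 0,0,0,0,0,0,45, 0,0,0,0,0,0,45]'
python3 st.py; python3 - <<'E'
from h import *
for n in("scene","side"):
    im=ctrl.get_image(n);c=im[120:260,170:310] if n=="scene" else im[130:260,280:410]
    cv2.imwrite(f"pics/{n}9.png",cv2.resize(c[:,:,::-1],None,fx=4,fy=4))
E
```

```text
time: 17.0
position: [0.5607, -0.1925, 0.2921]
tool_rot: [0.307, 1.551, -0.309]
ft_force: [-3.4, -1.6, 9.3]
grip_width: 0.628
theta 1.1782717046270132 [-0.304  0.871 -0.082] [-3.36 -1.59  9.34] [ 0.5607 -0.1925  0.2921] 17.0
```

View pics/side9.png

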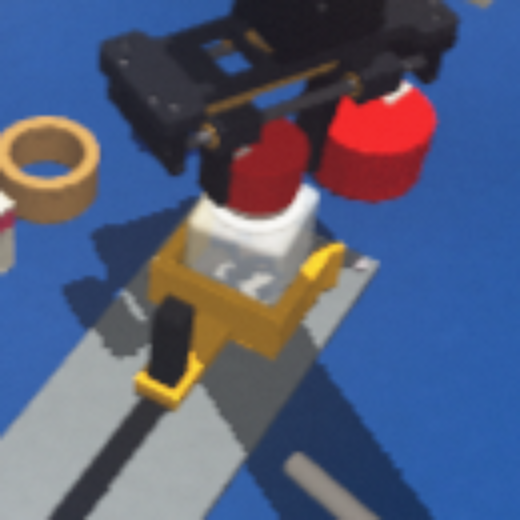

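View pics/scene9.png

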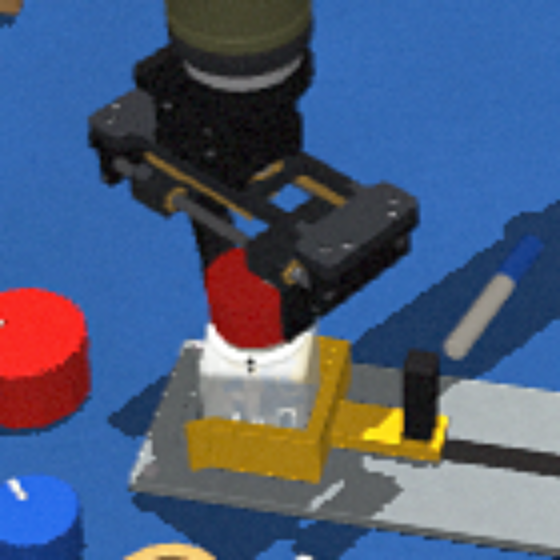

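Torque fell to 0.08 N·m and the seal now pushes up with 9 N: the thread has let go. I'll add 0.03 rad of margin, then a small straight lift and check that the jar stays down.

```bash
python3 -m crank '[0,0,0,-0.03,0,0,45, -0.5,0,0,0,0,0,45, -1,0,0,0,0,0,45, -1.5,0,0,0,0,0,45, -2,0,0,0,0,0,45]'
python3 st.py; python3 - <<'E'
from h import *
for n in("scene","side"):
    im=ctrl.get_image(n);c=im[120:260,170:310] if n=="scene" else im[130:260,280:410]
    cv2.imwrite(f"pics/{n}10.png",cv2.resize(c[:,:,::-1],None,fx=4,fy=4))
E
```

```text
time: 17.73
position: [0.5618, -0.191, 0.2971]
tool_rot: [0.282, 1.553, -0.281]
ft_force: [-1.6, -0.2, -0.6]
grip_width: 0.624
theta 1.2121941206598374 [-0.067  0.094 -0.024] [-1.57 -0.23 -0.56] [ 0.5618 -0.191   0.2971] 17.725
```

View pics/side10.png

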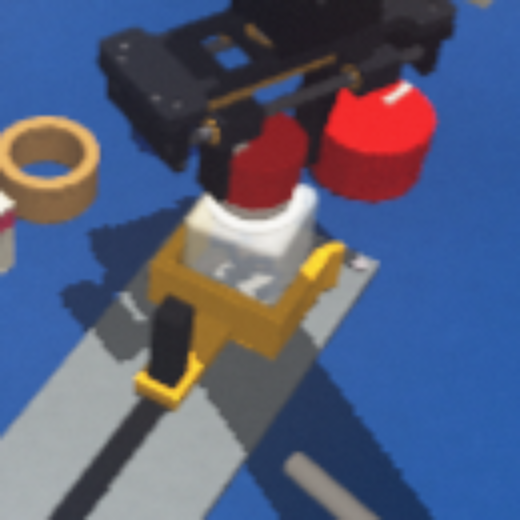

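View pics/scene10.png

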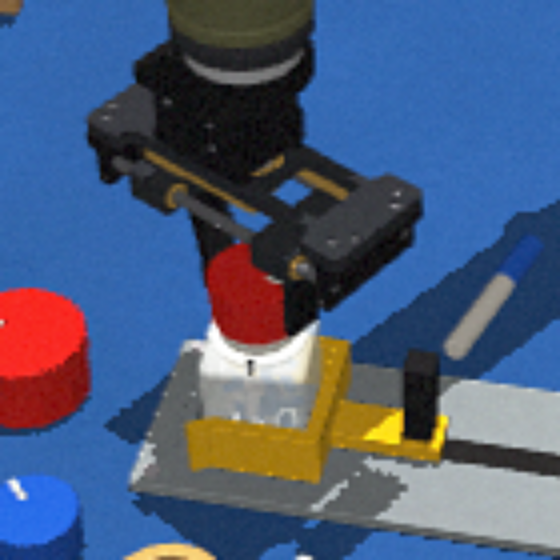

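Force is -0.6 N, which is just the cap's weight, and the jar is still down. Lifting on so the edge ends about 22 mm above the rim (TCP z about 0.328).

```bash
python3 -m crank '[-4,0,0,0,0,0,45, -7,0,0,0,0,0,45, -8,0,0,0,0,0,45, -7,0,0,0,0,0,45, -5,0,0,0,0,0,45]'; python3 -m crank '[0,0,0,0,0,0,45, 0,0,0,0,0,0,45, 0,0,0,0,0,0,45, 0,0,0,0,0,0,45, 0,0,0,0,0,0,45]'
python3 st.py; python3 - <<'E'
from h import *
for n in("scene","side","wrist"):
    im=ctrl.get_image(n);c=im[110:290,150:350] if n=="scene" else im[120:270,260:410] if n=="side" else im
    k=1 if n=="wrist" else 3.3
    cv2.imwrite(f"pics/{n}11.png",cv2.resize(c[:,:,::-1],None,fx=k,fy=k))
for t in("jar","jar_mouth","fork_handle","cap"):
    o=[ctrl.mark_of(n,t) for n in("scene","side")];print(t,[[(np.round(x["at"],1).tolist(),round(x["confidence"],2)) for x in q[:3]] for q in o])
E
```

```text
time: 18.45
position: [0.5619, -0.1914, 0.3293]
tool_rot: [0.282, 1.551, -0.281]
ft_force: [0.2, -0.2, -1.0]
grip_width: 0.629
time: 19.08
position: [0.5616, -0.1915, 0.3283]
tool_rot: [0.282, 1.553, -0.282]
ft_force: [-0.3, -0.0, -0.7]
grip_width: 0.626
theta 1.2120115338468542 [-0.004  0.04  -0.024] [-0.34 -0.01 -0.73] [ 0.5616 -0.1915  0.3283] 19.075
jar [[([235.7, 227.8], 0.58)], [([342.2, 202.1], 0.62)]]
jar_mouth [[([236.3, 192.2], 0.91)], [([346.2, 166.7], 0.64)]]
fork_handle [[([274.3, 209.5], 0.83)], [([320.6, 206.8], 0.77), ([247.1, 226.9], 0.26)]]
cap [[([236.2, 188.4], 0.92), ([180.6, 257.1], 0.87), ([179.5, 216.9], 0.75)], [([345.5, 164.6], 0.84), ([325.6, 162.7], 0.53)]]
```

View pics/scene11.png

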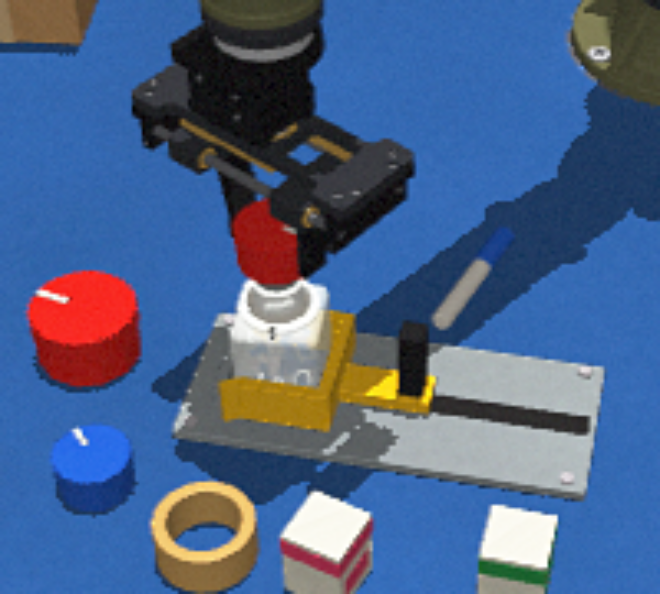

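View pics/side11.png

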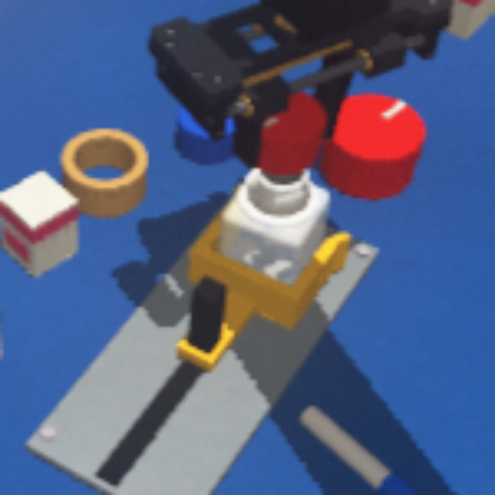

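View pics/wrist11.png

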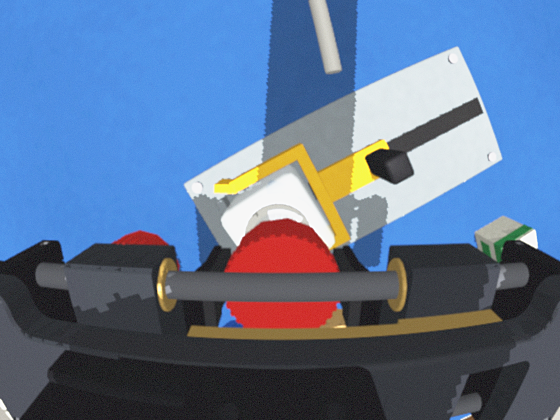

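The cap is off and level in the jaws, the mouth is open below it, and the jar stands in the closed fork. One height check, then I hand it in.

```bash
python3 - <<'E'
from h import *
print(tri([ray("scene",(236.2,188.4)),ray("side",(345.5,164.6))]))
print("expect cap edge at .138:",proj("scene",np.array([.561,-.192,.138])),proj("side",np.array([.561,-.192,.138])))
s=ctrl.get_state();print(np.abs(s["qd"]).max(),s["time"])
ctrl.close_job()
E
```

```text
[ 0.56065712 -0.18632885  0.14302663]
expect cap edge at .138: [233.10825883 188.50866559] [345.57804567 165.82537714]
0.0023832255645687603 19.625
the job is handed in; nothing more can be done
```

The job is done and handed in at 19.6 s. The jar stands in the closed fork, and the gripper is holding the cap still above its open mouth.

- **Fork:** I gripped the handle post and slid the fork home. The end stop showed as a rise to 27 N with no further travel. The post ended at about (0.546, -0.096), roughly 100 mm from the jar axis.
- **Unscrewing:** The smaller red cap, the one on the jar, was gripped at 50 N and turned about 1.08 rad anticlockwise in all. Torque fell from 0.46 to 0.08 N·m when the thread let go. I estimate that at about 1.1 rad from the tight mark, allowing for the jar's slack. That estimate is good to about 0.1 rad.
- **Lift:** The wrist force was under 1 N, the cap's weight alone, so the jar was not lifted. By arm position the cap's edge is about 22 mm above the rim. The cameras put it at about 27 mm; both are within a finger or two.
- **Disagreements:** Position estimates from the cameras differed by 3 to 8 mm. A rough check of the cap's bar midway showed 0.48 rad of turn against 0.56 rad for the gripper, so there may have been slight slip or just reading error.
- **Other items:** The cartons, tape roll, marker and other caps look undisturbed in the last pictures.

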